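# Shut off the shielding gas at the welding bench

## Robot

A 7-joint arm with a two-finger parallel gripper is mounted at the origin on the work surface. World frame = base frame: x ahead of the robot, y to its left, z up, the work surface at z = 0. Lengths are in mm, angles in rad, forces in N, time in s.
With the tool pointing down it reaches from about 425 to 950 mm from the base axis. Payload 16.7 kg.
Tool frame: the origin (TCP) lies between the finger pads; the fingertips stand 22 mm ahead of it and the grasp point (between the pads) lies 3 mm ahead of it; z points along the fingers, y is the direction in which the jaws open and shut (so a half turn about z gives the same grasp; the last joint's range is limited). The gripper opens to 94 mm and grips with 3 to 60 N. Pads are 16 mm wide; open, the fingers measure 119 mm over their backs; the gripper's body (75 mm by 177 mm) begins 78 mm behind the grasp point.
Start: joints at [-1.399, 0.426, 0.074, 1.606, -0.034, 1.111, -0.067], TCP at [212.849, 640.524, 227.467] pointing down, gripper open.
Joint ranges: [-2.85, 2.85], [-0.5, 2.14], [-1.23, 1.37], [0.21, 2.46], [-1.02, 4.16], [0.16, 2.05], [-2.73, 2.73]. Speed limits (rad/s): [1.89, 1.89, 2.39, 2.39, 3.01, 3.01, 3.01].

## Interface

Orientations are given as a 3x3 rotation matrix whose columns are the frame's x, y, z axes.
In Python, from bench import arm, optics gives the robot as it stands.
- The arm moves only by the shell command python3 -m jog 'ROWS' [OPENING] [FORCE]. ROWS is JSON, a list of rows, each an object of numbers: "tx", "ty", "tz": the shift along the tool's x, y, z in mm; "rx", "ry", "rz": the turn, a rotation vector about the tool's x, y, z in rad. In form: [{"tx": .., "ty": .., "tz": .., "rx": .., "ry": .., "rz": ..}, ...]. A call has 1 to 12 rows; each row shifts and turns the pose as measured when the row begins, along the tool's axes as they then stand; what a row does not reach is not made up. A row lasts 1/12 s, in which the tool goes at most 41.7 mm and 7.16 degrees, less where a joint would pass 70% of its speed; a pose out of reach is approached as far as the arm can. A call with a gripper value outside its range is refused whole. OPENING is the finger opening in mm, from 0 to 94, set as the call begins (- or left out, the last holds). The fingers move at their own pace and stop on an object; FORCE is the grip in N (left out, the last holds). Time passes only in rows, so rows that do not move let the fingers close. It gives the time, the measured TCP pose, the force and the opening at its end, in the units of the state.
- arm.state(): the state, without advancing time (a new reading comes with each control period).
- optics.camera(name): name is "scene" or "top" or "wrist"; returns (picture, depth): 420x560x3 uint8, blue, green, red; 420x560 float32, mm along the optical axis (not along the pixel's ray), 0 where there is no reading.
- optics.camera_params(name): a dict with "fovy" (degrees; the focal length in pixels is half the picture's height over the tangent of half this angle, whatever the lens; pixels are square), "cx", "cy" (the principal point, pixels), "D" ([k1, k2, p1, p2, k3] as OpenCV has them; the pictures are not rectified), "view" (4x4, takes a point from world to camera coordinates); the wrist camera has in their place "mount" (4x4, takes a point from camera to tool coordinates, whose origin is the TCP and whose axes are the flange's). Camera axes: x right, y down, z forward; pixel columns grow to the right and rows downward; lengths in mm; the calibration is good to about 2 mm. A picture is of the moment at which its call begins: read the wrist's pose just before it. camera_params takes no time and is no camera call.
- arm.hand_in(): hands the job in, once; it reports no verdict.
Trained networks look in the newest picture that a camera, given by its name, has taken for a name from the list of things; names that differ only in an ending like _2 or _b are one class to them, and where a whole thing is asked for, a point or a joint stands for the part that bears it (a point fixed in the world has none). Each returns a list of dicts, best first, with "p" (0 to 1); they miss things now and then, are a little off and sometimes report something else, mostly with a low value. They report only what shows in the picture. A call takes as long as a camera call.
- optics.look_for(camera, thing): "bbox" ([left, top, right, bottom] as shares, 0 to 1, of the picture: columns of its width, rows of its height, round what is visible of it).
- optics.outline_of(camera, thing): "pixels" (420x560 bool, what is visible of it) and "bbox" ([left, top, right, bottom] as shares, 0 to 1, of the picture: columns of its width, rows of its height, round what is visible of it).
The state is a dict: "t": time; "joint_positions": joint angles; "qvel": joint speeds; "joint_efforts": joint torques, N m; "eef_pos": TCP position; "ee_rot": TCP orientation; "wrist_force": force on the tool from outside, world axes, zero at the start; "moment": the same for the moment, N m; "width": finger opening in mm.
Only numpy, scipy, OpenCV 4.12 (cv2) and the standard library are available. Lean on these libraries where they do the work, as an engineer would, in place of code of your own. Each camera call takes 0.05 s, during which the arm holds its last target.

## Task

Welding is finished, so shut off the shielding gas: turn the blue-handled ball valve fully closed, a clockwise turn seen from above until the lever stands across its pipe at the stop, and let go of it. Leave the yellow-handled air valve next to it set as it is.

Things in the scene. Friction and masses are not known exactly. Their poses are not given: they have to be found in the camera images.
- gas_lever (a joint): Angle (rad) of the blue lever about its vertical spindle. 0 = fully closed, at the stop, lever square across the pipe; pi/2 = fully open, at the other stop, lever along the pipe. It grows counter-clockwise seen from above, so closing is clockwise. Stiff friction of 0.3 N m (about 3.5 N at the grip point); it stays where it is left.
- gas_hinge (a point): Fixed point on the blue valve's vertical spindle, at lever height, 110 mm above the bench. x axis along the pipe, z up: closed lever points along its +y, open lever along -x. Stand fixed to the bench: dark foot 150 x 80 x 10 mm, level pipe 140 mm long, 22 mm thick, axis 60 mm up; brass valve body 44 mm thick, 52 mm long in the middle, top 82 mm up.
- gas_grip (a point): Centre of the level BLUE plastic sleeve of the gas valve's lever, 85 mm out from the spindle, 110 mm above the bench. Sleeve 18 mm wide, 16 mm high, from 45 to 120 mm from the spindle; a flat steel strip joins it to the hub. +y points outward along the lever, z up. Free on both sides; 31 mm of air between its underside and the pipe.
- air_grip (a point): The same point on the lever of the other valve, which has the same shape but a YELLOW sleeve; set anywhere from nearly closed to fully open. It may stand to the left or the right of the blue one. To be left as it is.

How it is judged:
By the outcome, as a careful person would: the job done as asked, in the order asked, and still so for the second after the job is handed in, with the robot touching nothing.
It also fails if it takes over 32 s, if anything falls off the work surface, if the arm or the gripper's body presses on something with over 40 N, if the wrist force passes 120 N, or if a joint passes its speed limit or range.

## Working session

There is one attempt and no reset: what is moved stays moved. The work goes in short steps, Python scripts to look and compute and a shell command to move; the robot and the scene stay as the last step left them, time stands still between calls to the robot, and variables do not carry over. Pictures are saved under pics/ and viewed, and the job is handed in when it is done.

```bash
mkdir -p pics; ls; cat > h.py <<'E'
import numpy as np, cv2
from bench import arm, optics
def K(p):
    f=210/np.tan(np.radians(p["fovy"])/2)
    return np.array([[f,0,p["cx"]],[0,f,p["cy"]],[0,0,1]])
def T_wc(name,st=None):
    p=optics.camera_params(name)
    if "view" in p: return np.linalg.inv(np.array(p["view"]))
    T=np.eye(4);T[:3,:3]=np.array(st["ee_rot"]).reshape(3,3);T[:3,3]=st["eef_pos"]
    return T@np.array(p["mount"])
def pts(name,mask,depth,st=None):
    p=optics.camera_params(name)
    v,u=np.nonzero(mask&(depth>0))
    xy=cv2.undistortPoints(np.stack([u,v],1).astype(float)[:,None],K(p),np.array(p["D"],float))[:,0]
    z=depth[v,u]
    P=np.c_[xy*z[:,None],z,np.ones(len(z))]
    return (T_wc(name,st)@P.T).T[:,:3]
E
python3 - <<'E'
from h import *
s=arm.state(); print(s)
for n in ("scene","top"):
    im,d=optics.camera(n); cv2.imwrite(f"pics/{n}0.png",im)
    np.savez(f"{n}0.npz",im=im,d=d)
    for th in ("gas_grip","air_grip"):
        for o in optics.outline_of(n,th):
            m=o["pixels"]; q=pts(n,m,d)
            print(n,th,o["p"],np.round(o["bbox"],3),m.sum(),np.median(q,0).round(1) if len(q) else None)
            np.save(f"{n}_{th}_{o['p']:.2f}.npy",m)
print(arm.state()["t"])
E
```

```text
pics
{'t': 0.0, 'joint_positions': array([-1.39951598,  0.42674646,  0.07385809,  1.60659668, -0.03409954,
        1.11083079, -0.06710807]), 'qvel': array([ 9.94033894e-04, -1.47948876e-03,  2.11383786e-04,  1.22966282e-05,
        1.69668213e-03,  3.02327354e-04,  2.38366971e-04]), 'joint_efforts': array([ 1.03825403e-05, -9.35800982e+01,  3.66588056e+00, -4.54219043e+01,
       -4.90073708e-02,  1.99785142e-02,  3.48730725e-05]), 'eef_pos': array([212.73311792, 640.1603387 , 226.77074563]), 'ee_rot': array([[-9.48975241e-01,  3.15350424e-01, -3.18774039e-04],
       [ 3.15350569e-01,  9.48974380e-01, -1.28258824e-03],
       [-1.01956351e-04, -1.31767006e-03, -9.99999127e-01]]), 'wrist_force': array([-0.79982864,  0.20051698,  0.08409605]), 'moment': array([ 0.04049876, -0.07030894,  0.00096382]), 'width': 93.74040517129767}
scene gas_grip 0.62 [0.622 0.421 0.66  0.509] 376 [506.8 236.7 112.6]
scene air_grip 0.62 [0.264 0.503 0.304 0.62 ] 424 [ 484.  -230.2  113.9]
top gas_grip 0.88 [0.327 0.493 0.359 0.641] 519 [502.5 235.9 116.3]
top air_grip 0.94 [0.692 0.536 0.751 0.667] 548 [ 477.8 -229.8  116. ]
top air_grip 0.41 [0.32  0.497 0.356 0.633] 543 [503.5 236.  116.1]
0.3
```

View pics/scene0.png

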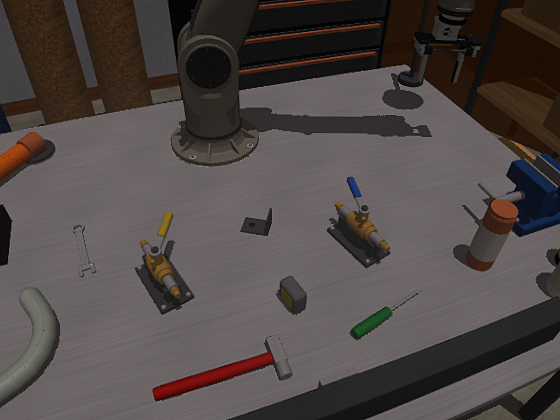

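View pics/top0.png

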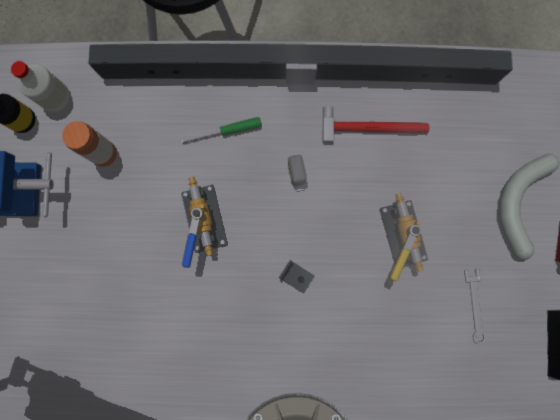

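```bash
python3 - <<'E'
from h import *
import glob
z=np.load("top0.npz");im,d=z["im"],z["d"]
hsv=cv2.cvtColor(im,cv2.COLOR_BGR2HSV)
full=pts("top",np.ones_like(d,bool),d)
v,u=np.nonzero(d>0)
hv=hsv[v,u].astype(int)
near=(np.hypot(full[:,0]-560,full[:,1]-220)<150)
blue=near&(hv[:,0]>100)&(hv[:,0]<130)&(hv[:,1]>150)&(full[:,2]>95)
b=full[blue]; print("blue",len(b),b.mean(0),b.min(0),b.max(0))
r=cv2.minAreaRect(b[:,:2].astype(np.float32)); print("blue rect",r)
hi=full[near&(full[:,2]>95)]; print("hi",len(hi)); print("hi rect",cv2.minAreaRect(hi[:,:2].astype(np.float32)))
nb=full[near&(full[:,2]>98)&~blue]
print(nb.mean(0),nb.max(0),nb.min(0))
w=full[near&(full[:,2]>5)&(full[:,2]<16)]; print("foot",len(w),cv2.minAreaRect(w[:,:2].astype(np.float32)))
pp=full[near&(full[:,2]>62)&(full[:,2]<90)]
c=pp[:,:2].mean(0);print("pipe",len(pp),c,np.linalg.svd(pp[:,:2]-c,full_matrices=False)[2][0], cv2.minAreaRect(pp[:,:2].astype(np.float32)))
c=b[:,:2].mean(0);print("bluedir",c,np.linalg.svd(b[:,:2]-c,full_matrices=False)[2][0])
# table check
t=full[near&(abs(full[:,2])<5)];print("table z",np.median(t[:,2]))
x0,y0,x1,y1=150,160,270,290
cv2.imwrite("pics/crop.png",cv2.resize(im[y0:y1,x0:x1],None,fx=4.5,fy=4.5,interpolation=cv2.INTER_CUBIC))
E
```

```text
blue 223 [474.17381814 240.47416702 117.99728749] [439.39984902 229.29577313 112.66831649] [509.00889224 252.55544744 124.06763108]
blue rect ((474.15960693359375, 241.2168731689453), (15.193647384643555, 70.54876708984375), 79.8503189086914)
hi 550
hi rect ((507.187255859375, 234.49842834472656), (24.527645111083984, 142.99569702148438), 80.87100219726562)
[526.47495399 231.31793362 114.25075618] [576.33125264 255.72848333 125.32701684] [437.23022333 212.27988651  99.31780393]
foot 1206 ((563.1554565429688, 216.7447509765625), (289.675048828125, 289.6886291503906), 20.43833351135254)
pipe 765 [554.21358568 223.69062313] [-0.96450839 -0.26405219] ((555.7258911132812, 226.71290588378906), (184.95272827148438, 43.93267822265625), 11.292085647583008)
bluedir [474.17381814 240.47416702] [-0.98449756  0.17539828]
table z 0.20621512831496602
```

View pics/crop.png

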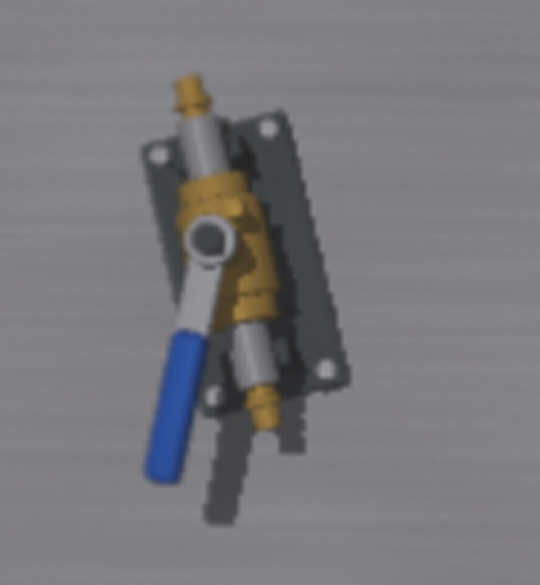

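```bash
python3 -m jog '[{"tx":-28,"ty":-22},{"tx":-30,"ty":-24},{"tx":-30,"ty":-24},{"tx":-30,"ty":-24},{"tx":-30,"ty":-24},{"tx":-30,"ty":-24},{"tx":-30,"ty":-24},{"tx":-30,"ty":-24},{"tx":-30,"ty":-24},{"tx":-30,"ty":-24},{"tx":-30,"ty":-24},{"tx":-30,"ty":-24}]' 60 10
cat >> h.py <<'E'
def goto(x,y,z,ang):
    s=arm.state();R=np.array(s["ee_rot"]).reshape(3,3)
    d=R.T@(np.array([x,y,z])-s["eef_pos"])
    a=np.radians(ang);c,sn=np.cos(a),np.sin(a)
    Rt=np.array([[c,sn,0],[sn,-c,0],[0,0,-1]])
    r=cv2.Rodrigues(R.T@Rt)[0].ravel()
    print("t",round(s["t"],2),"pos",s["eef_pos"].round(1),"ang",np.degrees(np.arctan2(R[1,0],R[0,0])).round(1),"F",np.array(s["wrist_force"]).round(1),"w",round(s["width"],1))
    print("shift",d.round(1),"rot",r.round(3))
E
python3 -c "
from h import *
goto(471.7,240.9,200,169.9)"
```

```text
t 0.3 pos [212.8 640.4 227.2] ang 161.6 F [ 0.7 -0.1  0. ] w 93.6
shift [-371.7 -297.4   27.4] rot [-0.    -0.    -0.145]invalid input
```

```bash
python3 -m jog '[{"tx":-28,"ty":-22,"tz":0,"rx":0,"ry":0,"rz":0},{"tx":-30,"ty":-24,"tz":0,"rx":0,"ry":0,"rz":0}]' 60 10
```

```text
t: 0.47
eef_pos: [248.1, 582.4, 225.8]
ee_rot: [[-0.952, 0.306, -0.003], [0.306, 0.952, 0.001], [0.003, -0.0, -1.0]]
wrist_force: [1.0, -0.5, 0.2]
width: 83.8
```

```bash
python3 -m jog '[{"tx":-30,"ty":-24,"tz":0,"rx":0,"ry":0,"rz":0},{"tx":-30,"ty":-24,"tz":0,"rx":0,"ry":0,"rz":0},{"tx":-30,"ty":-24,"tz":0,"rx":0,"ry":0,"rz":0},{"tx":-30,"ty":-24,"tz":0,"rx":0,"ry":0,"rz":0},{"tx":-30,"ty":-24,"tz":0,"rx":0,"ry":0,"rz":0},{"tx":-30,"ty":-24,"tz":0,"rx":0,"ry":0,"rz":0},{"tx":-30,"ty":-24,"tz":0,"rx":0,"ry":0,"rz":0},{"tx":-30,"ty":-24,"tz":0,"rx":0,"ry":0,"rz":0},{"tx":-30,"ty":-24,"tz":0,"rx":0,"ry":0,"rz":0}]' 60 10
python3 -c "
from h import *
goto(471.7,240.9,200,169.9)"
```

```text
t: 1.22
eef_pos: [444.3, 280.9, 225.3]
ee_rot: [[-0.953, 0.302, -0.002], [0.302, 0.953, 0.003], [0.003, 0.002, -1.0]]
wrist_force: [1.2, 0.5, 1.0]
width: 59.9
t 1.22 pos [444.3 280.9 225.3] ang 162.4 F [1.2 0.5 1. ] w 59.9
shift [-38.3 -29.9  25.1] rot [ 0.002 -0.003 -0.13 ]
```

```bash
python3 -m jog '[{"tx":-20,"ty":-15,"tz":5,"rx":0,"ry":0,"rz":0},{"tx":-16,"ty":-13,"tz":5,"rx":0,"ry":0,"rz":-0.06},{"tx":0,"ty":0,"tz":5,"rx":0,"ry":0,"rz":-0.06},{"tx":0,"ty":0,"tz":0,"rx":0,"ry":0,"rz":0}]' 46 10
python3 - <<'E'
from h import *
goto(471.7,240.9,200,169.9)
s=arm.state()
im,d=optics.camera("wrist");cv2.imwrite("pics/w1.png",im);np.savez("w1.npz",im=im,d=d)
full=pts("wrist",np.ones_like(d,bool),d,s); v,u=np.nonzero(d>0)
hv=cv2.cvtColor(im,cv2.COLOR_BGR2HSV)[v,u].astype(int)
near=(np.hypot(full[:,0]-555,full[:,1]-226)<150)
blue=near&(hv[:,0]>100)&(hv[:,0]<130)&(hv[:,1]>150)&(full[:,2]>95)&(full[:,2]<130)
b=full[blue];print(len(b))
if len(b):
    top=b[b[:,2]>np.percentile(b[:,2],50)-3]
    print(b.min(0),b.max(0),cv2.minAreaRect(top[:,:2].astype(np.float32)))
for o in optics.outline_of("wrist","gas_grip"): print(o["p"],np.round(o["bbox"],3))
E
```

```text
t: 1.55
eef_pos: [476.0, 232.2, 210.9]
ee_rot: [[-0.981, 0.193, 0.001], [0.193, 0.981, 0.003], [-0.0, 0.003, -1.0]]
wrist_force: [-1.0, -0.6, 0.3]
width: 46.0
t 1.55 pos [476.  232.2 210.9] ang 168.9 F [-1.  -0.6  0.3] w 46.0
shift [ 5.9  7.7 11. ] rot [ 0.003  0.    -0.018]
526
[438.84141258 229.3756438  113.27045763] [507.51396036 251.93074953 119.08951727] ((472.3969421386719, 242.12315368652344), (15.779314994812012, 69.50321960449219), 79.95758819580078)
0.77 [0.487 0.408 0.542 0.736]
```

View pics/w1.png

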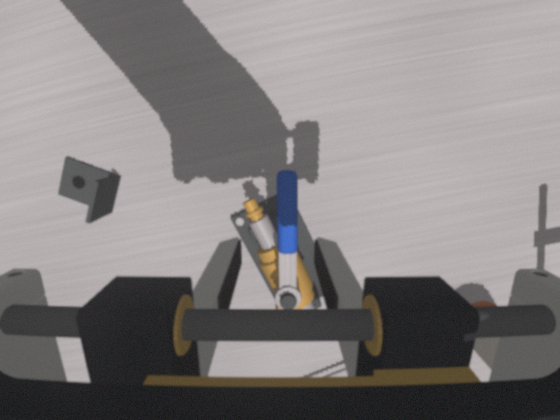

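```bash
python3 -m jog '[{"tx":6,"ty":8,"tz":10,"rx":0,"ry":0,"rz":-0.02},{"tx":0,"ty":0,"tz":20,"rx":0,"ry":0,"rz":0},{"tx":0,"ty":0,"tz":20,"rx":0,"ry":0,"rz":0},{"tx":0,"ty":0,"tz":20,"rx":0,"ry":0,"rz":0}]' 46 10
python3 -c "
from h import *
goto(472,241.3,111,169.9)"
```

```text
t: 1.98
eef_pos: [471.4, 249.9, 142.8]
ee_rot: [[-0.985, 0.174, 0.008], [0.174, 0.985, 0.01], [-0.006, 0.012, -1.0]]
wrist_force: [0.3, -0.3, -0.0]
width: 46.1
t 1.98 pos [471.4 249.9 142.8] ang 170.0 F [ 0.3 -0.3 -0. ] w 46.1
shift [-1.9 -8.8 31.7] rot [0.012 0.006 0.001]
```

```bash
python3 -m jog '[{"tx":-2,"ty":-8,"tz":0,"rx":0.01,"ry":0.005,"rz":0},{"tx":0,"ty":0,"tz":0,"rx":0,"ry":0,"rz":0}]' 46 10
python3 -c "
from h import *
goto(472,241.3,111,169.9)"
```

```text
t: 2.15
eef_pos: [468.6, 243.1, 138.9]
ee_rot: [[-0.985, 0.17, -0.004], [0.17, 0.985, -0.003], [0.004, -0.003, -1.0]]
wrist_force: [-0.0, 0.4, 0.7]
width: 45.9
t 2.15 pos [468.6 243.1 138.9] ang 170.2 F [-0.   0.4  0.7] w 45.9
shift [-3.8 -1.1 27.9] rot [-0.003 -0.004  0.005]
```

```bash
python3 -m jog '[{"tx":-2,"ty":-1,"tz":12,"rx":0,"ry":0,"rz":0},{"tx":-1,"ty":0,"tz":12,"rx":0,"ry":0,"rz":0},{"tx":0,"ty":0,"tz":3,"rx":0,"ry":0,"rz":0},{"tx":0,"ty":0,"tz":0,"rx":0,"ry":0,"rz":0}]' 46 10
python3 -c "
from h import *
goto(472,241.3,111,169.9)"
```

```text
t: 2.48
eef_pos: [471.6, 243.8, 111.3]
ee_rot: [[-0.986, 0.169, -0.003], [0.169, 0.986, -0.001], [0.002, -0.001, -1.0]]
wrist_force: [0.1, 0.2, 0.6]
width: 45.8
t 2.48 pos [471.6 243.8 111.3] ang 170.3 F [0.1 0.2 0.6] w 45.8
shift [-0.8 -2.4  0.3] rot [-0.001 -0.002  0.007]
```

```bash
python3 -m jog '[{"tx":0,"ty":-1,"tz":0,"rx":0,"ry":0,"rz":0},{"tx":0,"ty":0,"tz":0,"rx":0,"ry":0,"rz":0},{"tx":0,"ty":4,"tz":0,"rx":0,"ry":0,"rz":0},{"tx":-0.4,"ty":8.5,"tz":0,"rx":0,"ry":0,"rz":0.1},{"tx":-0.4,"ty":8.5,"tz":0,"rx":0,"ry":0,"rz":0.1},{"tx":-0.4,"ty":8.5,"tz":0,"rx":0,"ry":0,"rz":0.1},{"tx":-0.4,"ty":8.5,"tz":0,"rx":0,"ry":0,"rz":0.1}]' 28 10
cat >> h.py <<'E'
def chk():
    s=arm.state();R=np.array(s["ee_rot"]).reshape(3,3);v=s["eef_pos"][:2]-np.array([555.4,226.0])
    print("r",np.hypot(*v).round(1),"pos ang",np.degrees(np.arctan2(v[1],v[0])).round(1),"tool ang",np.degrees(np.arctan2(R[1,0],R[0,0])).round(1),"z",s["eef_pos"][2].round(1),"F",s["wrist_force"].round(1),"M",s["moment"].round(2),"w",round(s["width"],1),s["t"])
    print("tilt",R[2].round(3))
E
python3 -c "
from h import *
chk()"
```

```text
t: 3.07
eef_pos: [485.1, 275.7, 112.6]
ee_rot: [[-0.833, 0.553, -0.003], [0.553, 0.833, -0.003], [0.001, -0.004, -1.0]]
wrist_force: [-0.8, -4.4, -1.1]
width: 28.0
r 86.1 pos ang 144.7 tool ang 146.4 z 112.6 F [-0.8 -4.4 -1.1] M [-1.11 -0.03  0.08] w 28.0 3.0667
tilt [ 0.001 -0.004 -1.   ]
```

```bash
python3 -m jog '[{"tx":-0.5,"ty":8.5,"tz":0,"rx":0,"ry":0,"rz":0.1},{"tx":-0.5,"ty":8.5,"tz":0,"rx":0,"ry":0,"rz":0.1},{"tx":-0.5,"ty":8.5,"tz":0,"rx":0,"ry":0,"rz":0.1},{"tx":-0.5,"ty":8.5,"tz":0,"rx":0,"ry":0,"rz":0.1},{"tx":-0.5,"ty":8.5,"tz":0,"rx":0,"ry":0,"rz":0.1}]'
python3 -c "
from h import *
chk()"
```

```text
t: 3.48
eef_pos: [516.5, 302.8, 112.8]
ee_rot: [[-0.442, 0.897, -0.006], [0.897, 0.442, -0.007], [-0.004, -0.009, -1.0]]
wrist_force: [-1.2, -4.2, -0.3]
width: 28.0
r 86.1 pos ang 116.9 tool ang 116.3 z 112.8 F [-1.2 -4.2 -0.3] M [-1.18  0.42  0.05] w 28.0 3.4833
tilt [-0.004 -0.009 -1.   ]
```

```bash
python3 -m jog '[{"tx":-0.5,"ty":6,"tz":0,"rx":0,"ry":0,"rz":0.07},{"tx":-0.5,"ty":6,"tz":0,"rx":0,"ry":0,"rz":0.07},{"tx":-0.3,"ty":4,"tz":0,"rx":0,"ry":0,"rz":0.05}]'
python3 -c "
from h import *
chk()"
python3 -m jog '[{"tx":-0.3,"ty":3,"tz":0,"rx":0,"ry":0,"rz":0.03}]'
python3 -c "
from h import *
chk()"
```

```text
t: 3.73
eef_pos: [531.4, 308.5, 112.8]
ee_rot: [[-0.253, 0.968, -0.009], [0.968, 0.253, -0.009], [-0.006, -0.011, -1.0]]
wrist_force: [-3.1, -3.1, -0.8]
width: 27.7
r 85.9 pos ang 106.2 tool ang 104.6 z 112.8 F [-3.1 -3.1 -0.8] M [-0.7   0.67  0.04] w 27.7 3.7333
tilt [-0.006 -0.011 -1.   ]
t: 3.82
eef_pos: [534.3, 309.2, 112.8]
ee_rot: [[-0.221, 0.975, -0.01], [0.975, 0.221, -0.009], [-0.007, -0.012, -1.0]]
wrist_force: [-4.3, -1.3, 0.7]
width: 27.9
r 85.8 pos ang 104.2 tool ang 102.7 z 112.8 F [-4.3 -1.3  0.7] M [-0.42  0.74  0.07] w 27.9 3.8167
tilt [-0.007 -0.012 -1.   ]
```

```bash
for i in 1; do python3 -m jog '[{"tx":-0.2,"ty":3,"tz":0,"rx":0,"ry":0,"rz":0.03},{"tx":-0.2,"ty":3,"tz":0,"rx":0,"ry":0,"rz":0.02}]'; python3 -c "
from h import *
chk()"; done
python3 -m jog '[{"tx":-0.1,"ty":2,"tz":0,"rx":0,"ry":0,"rz":0}]'
python3 -c "
from h import *
chk()"
```

```text
t: 3.98
eef_pos: [538.1, 309.9, 112.4]
ee_rot: [[-0.169, 0.986, -0.015], [0.986, 0.169, -0.011], [-0.008, -0.017, -1.0]]
wrist_force: [-19.8, -7.8, 12.4]
width: 28.7
r 85.7 pos ang 101.7 tool ang 99.7 z 112.4 F [-19.8  -7.8  12.4] M [-1.78  4.65  0.19] w 28.7 3.9833
tilt [-0.008 -0.017 -1.   ]
t: 4.07
eef_pos: [537.9, 309.8, 112.2]
ee_rot: [[-0.168, 0.986, -0.02], [0.986, 0.167, -0.013], [-0.009, -0.022, -1.0]]
wrist_force: [-15.5, -4.7, 12.0]
width: 28.5
r 85.6 pos ang 101.8 tool ang 99.7 z 112.2 F [-15.5  -4.7  12. ] M [-1.24  3.87  0.07] w 28.5 4.0667
tilt [-0.009 -0.022 -1.   ]
```

```bash
python3 -m jog '[{"tx":0,"ty":-5,"tz":0,"rx":0.01,"ry":-0.01,"rz":0},{"tx":0,"ty":0,"tz":0,"rx":0.01,"ry":0,"rz":0}]' 46
python3 -c "
from h import *
chk()"
```

```text
t: 4.23
eef_pos: [532.0, 309.5, 112.7]
ee_rot: [[-0.168, 0.985, -0.04], [0.986, 0.167, -0.026], [-0.019, -0.043, -0.999]]
wrist_force: [-1.0, 0.7, -0.2]
width: 38.3
r 86.7 pos ang 105.6 tool ang 99.7 z 112.7 F [-1.   0.7 -0.2] M [-0.01  0.    0.  ] w 38.3 4.2333
tilt [-0.019 -0.043 -0.999]
```

```bash
python3 -m jog '[{"tx":0,"ty":0,"tz":-5,"rx":-0.04,"ry":0.02,"rz":0},{"tx":0,"ty":0,"tz":-15,"rx":0,"ry":0,"rz":0},{"tx":0,"ty":0,"tz":-25,"rx":0,"ry":0,"rz":0},{"tx":0,"ty":0,"tz":-30,"rx":0,"ry":0,"rz":0},{"tx":0,"ty":0,"tz":-35,"rx":0,"ry":0,"rz":0},{"tx":20,"ty":0,"tz":-20,"rx":0,"ry":0,"rz":0},{"tx":30,"ty":0,"tz":0,"rx":0,"ry":0,"rz":0},{"tx":30,"ty":0,"tz":0,"rx":0,"ry":0,"rz":0},{"tx":30,"ty":0,"tz":0,"rx":0,"ry":0,"rz":0},{"tx":0,"ty":0,"tz":0,"rx":0,"ry":0,"rz":0}]' 46
python3 - <<'E'
from h import *
chk()
im,d=optics.camera("top");cv2.imwrite("pics/top2.png",im)
full=pts("top",np.ones_like(d,bool),d); v,u=np.nonzero(d>0)
hv=cv2.cvtColor(im,cv2.COLOR_BGR2HSV)[v,u].astype(int)
near=(np.hypot(full[:,0]-555,full[:,1]-226)<140)
b=full[near&(hv[:,0]>100)&(hv[:,0]<130)&(hv[:,1]>150)&(full[:,2]>95)&(full[:,2]<130)]
r=cv2.minAreaRect(b[:,:2].astype(np.float32));print(len(b),r)
c=b[:,:2].mean(0);w=c-np.array([555.4,226]);print("lever ang",np.degrees(np.arctan2(w[1],w[0])),np.hypot(*w))
y=full[(np.hypot(full[:,0]-480,full[:,1]+230)<90)&(full[:,2]>108)&(full[:,2]<125)&(hv[:,0]>18)&(hv[:,0]<35)&(hv[:,1]>150)];print("yellow",len(y),y.mean(0))
z=np.load("top0.npz");im0,d0=z["im"],z["d"];full=pts("top",np.ones_like(d0,bool),d0);v,u=np.nonzero(d0>0);hv=cv2.cvtColor(im0,cv2.COLOR_BGR2HSV)[v,u].astype(int)
y=full[(np.hypot(full[:,0]-480,full[:,1]+230)<90)&(full[:,2]>108)&(full[:,2]<125)&(hv[:,0]>18)&(hv[:,0]<35)&(hv[:,1]>150)];print("yellow0",len(y),y.mean(0))
x0,y0,x1,y1=130,150,270,290
cv2.imwrite("pics/crop2.png",cv2.resize(im[y0:y1,x0:x1],None,fx=4,fy=4,interpolation=cv2.INTER_CUBIC))
E
```

```text
t: 5.07
eef_pos: [517.0, 423.9, 254.4]
ee_rot: [[-0.165, 0.986, 0.002], [0.986, 0.165, 0.009], [0.009, 0.003, -1.0]]
wrist_force: [-0.7, 0.3, -0.3]
width: 46.1
r 201.6 pos ang 101.0 tool ang 99.5 z 254.4 F [-0.7  0.3 -0.3] M [-0.01  0.11  0.02] w 46.1 5.0667
tilt [ 0.009  0.003 -1.   ]
225 ((533.77587890625, 306.7321472167969), (15.267854690551758, 70.25479125976562), 14.731724739074707)
lever ang 105.08040964700359 83.06518637804557
yellow 0 [nan nan nan]
yellow0 0 [nan nan nan]<stdin>:10: RuntimeWarning: Mean of empty slice.
  ret = um.true_divide(
<stdin>:12: RuntimeWarning: Mean of empty slice.
```

View pics/crop2.png

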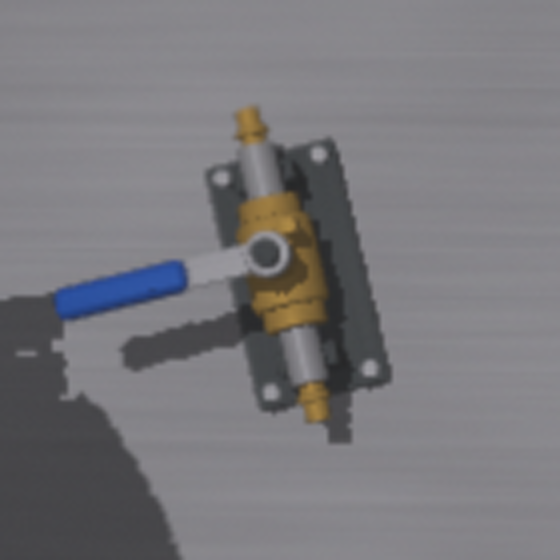

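```bash
python3 - <<'E'
from h import *
s=arm.state()
im,d=optics.camera("top")
full=pts("top",np.ones_like(d,bool),d); v,u=np.nonzero(d>0)
hs=cv2.cvtColor(im,cv2.COLOR_BGR2HSV)[v,u].astype(int)
loc=full-np.array([555.4,226,0])
near=np.hypot(loc[:,0],loc[:,1])<110
f=loc[near&(abs(loc[:,2]-10)<4)]
# foot: fit 150x80 rectangle by robust minAreaRect on largest cluster
f=f[np.hypot(f[:,0],f[:,1])<92]
print("foot",len(f),cv2.minAreaRect(f[:,:2].astype(np.float32)))
# pipe top ridge: highest points per slice along axis, excluding lever
p=loc[near&(loc[:,2]>50)&(loc[:,2]<88)&(loc[:,1]<30)]
for a in np.arange(8,18,0.5):
    t=np.radians(a);w=-p[:,0]*np.sin(t)+p[:,1]*np.cos(t)
    q=np.percentile(w,[3,97]);print(a,(q[1]-q[0]).round(1),w.std().round(2),end="; ")
print()
# dark foot/ring: hub
h=loc[near&(loc[:,2]>100)]
print("lever all",len(h),cv2.minAreaRect(h[:,:2].astype(np.float32)))
b=h[[True]*len(h)]
# initial yellow comparison
z=np.load("top0.npz");D=cv2.absdiff(im,z["im"]).max(2);print("diff at yellow",(D[185:290,370:435]>40).sum())
E
```

```text
foot 955 ((-4.249336242675781, -15.304786682128906), (150.44522094726562, 172.20140075683594), 87.53683471679688)
8.0 39.0 11.55; 8.5 38.7 11.36; 9.0 38.5 11.18; 9.5 38.2 11.01; 10.0 37.8 10.86; 10.5 37.6 10.72; 11.0 37.3 10.59; 11.5 37.0 10.48; 12.0 36.8 10.38; 12.5 36.5 10.3; 13.0 36.3 10.23; 13.5 36.3 10.18; 14.0 36.5 10.14; 14.5 36.7 10.13; 15.0 36.9 10.12; 15.5 36.8 10.14; 16.0 37.0 10.17; 16.5 37.3 10.22; 17.0 37.1 10.28; 17.5 37.2 10.36; 
lever all 492 ((-12.497796058654785, 44.012996673583984), (29.157485961914062, 127.12010192871094), 18.923952102661133)
diff at yellow 0
```

```bash
python3 - <<'E'
import cv2,numpy as np
im=cv2.imread("pics/top2.png")
cv2.imwrite("pics/t2.png",im)
E
```

```text
(no output)
```

View pics/t2.png

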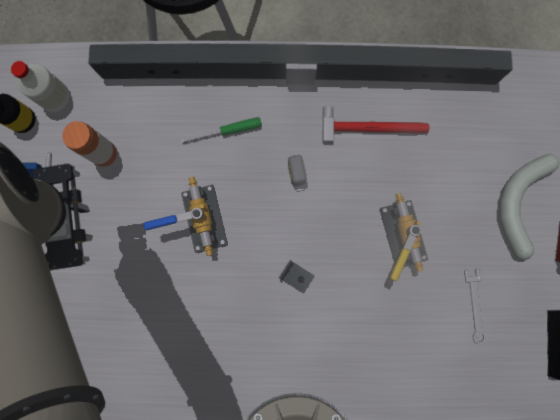

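```bash
python3 -c "
from h import *
print(arm.state()['t'],arm.hand_in())"
```

```text
the job is handed in; nothing more can be done
5.1667 None
```

The blue gas valve is closed, the lever has been let go, and the job was handed in at about 5.2 s. I put the open fingers loosely around the blue sleeve and swept it about 65° clockwise until it met the stop. I then backed off, lifted clear and moved away.

- **At the stop:** the side force rose from about 4 N while turning to about 20 N, and the lever stopped moving. The highest wrist force I read was about 25 N, well under the limit. About 12 N of that was vertical; I did not trace its cause.
- **Square to the pipe:** the last top picture puts the lever at about 105° in the world frame. Square across the pipe should be 103–105°, because my pipe-direction estimates vary from about 12° to 15°. So the pictures confirm it to about 2°, and the force is the stronger evidence.
- **Yellow air valve:** no pixel in the top picture around it changed beyond the threshold of 40 out of 255. My separate colour-based measurement of it found no points, so it adds nothing.
- **Clear of everything:** the gripper was about 115 mm from the lever and 140 mm above it, with no contact force, when I handed in.
- **Checks that failed:** the foot-outline fit gave a size that did not match the real foot, so I did not use it. The first move command was refused because I left out keys in its rows, and nothing moved.

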